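Take the grinding disc off the gem-cutting machine

ROBOT

A 6-joint arm with a two-finger parallel gripper is mounted at the origin on the work surface. World frame = base frame: x ahead of the robot, y to its left, z up, the work surface at z = 0. Lengths are in m, angles in degrees, forces in N, time in s.
With the tool pointing down it reaches from about 0.4 to 0.825 m from the base axis. Payload 7 kg.
Tool frame: the origin (TCP) lies midway between the tips of the shut fingers; the grasp point (between the pads) lies 19 mm behind it (r.grip_depth is the distance from the TCP to the grasp point, in m); z points along the fingers, y is the line along which they close (so a half turn about z gives the same grasp; the last joint's range is limited). The gripper opens to 88 mm and grips with 3 to 60 N. Pads are 19 mm wide; open, the fingers measure 130 mm over their backs; the gripper's body (78 mm by 193 mm) begins 47 mm behind the grasp point.
Start: joints at [84.689, 20.546, 0.682, 0, -70.136, -16.507], TCP at [0.251, 0.627, 0.206] pointing down, gripper open.
Joint ranges: [-176.03, 176.03], [-82.01, 121.73], [-58.28, 71.71], [-173.87, 95.51], [-174.79, -0.11], [-173.66, 173.66]. Speed limits (degrees/s): [136.94, 136.94, 172.46, 180, 180, 180].

INTERFACE

Orientations are given as [roll, pitch, yaw] about the fixed x, y, z axes, in that order (R = Rz(yaw) Ry(pitch) Rx(roll)).
In Python, from plant import r, capture, close_job, search_frame, outline_of gives the robot as it stands.
- The arm moves only by the shell command python3 -m creep 'ROWS' [FORCE]. ROWS is JSON, a list of rows, each a list of 7 numbers: the finger opening in mm, from 0 to 87.6, then the shift along the world's x, y, z in units of 25 mm (1.0 is 25 mm), then the turn, a rotation vector about the world's x, y, z in degrees. In form: [[hand, x, y, z, ax, ay, az], ...]. A call has 1 to 8 rows; each row shifts and turns the commanded pose from where the row before left it; what a row does not reach is not made up. A row lasts 1/12 s, in which the tool goes at most 41.7 mm and 7.16 degrees, less where a joint would pass 70% of its speed; a pose out of reach is approached as far as the arm can. A call is refused whole if a number of a shift passes 1 or a number of a turn 7.16, either way. A call with a gripper value outside its range is refused whole. The fingers move at their own pace and stop on an object; FORCE is the grip in N (left out, the last holds). Time passes only in rows, so rows that do not move let the fingers close. It gives the time, the measured TCP pose, the force, the opening and the grip force at its end, in the units of the state.
- r.get_state(): the state, without advancing time (a new reading comes with each control period).
- capture(name): name is "side" or "top" or "wrist"; returns a dict with "frame" (480x640x3 uint8, red, green, blue), "K" (3x3 intrinsics, pixels), "k1" (the pictures are not rectified: a ray, as slopes to the right and down, at radius r is drawn at 1 + k1 r^2 times it, then the intrinsics apply), "origin" and "rotation" of the camera in the world. Camera axes: x right, y down, z forward; pixel columns grow to the right and rows downward; lengths in m; the calibration is good to about 2 mm. A picture is of the moment at which its call begins. There is no depth.
- close_job(): hands the job in; it is judged then, once.
Trained networks look in a picture, given as the dict that the camera call returned (one of the last four; its "shot" number tells which), for a name from the list of things; names that differ only in an ending like _2 or _b are one class to them, and where a whole thing is asked for, a point or a joint stands for the part that bears it (a point fixed in the world has none). Each returns a list of dicts, best first, with "conf" (0 to 1); they miss things now and then, are a little off and sometimes report something else, mostly with a low value. They report only what shows in the picture. A call takes as long as a camera call. They do not tell look-alikes from the thing itself.
- search_frame(picture, target): "bbox" ([left, top, right, bottom] in pixels, round what is visible of it).
- outline_of(picture, target): "region" (480x640 bool, what is visible of it) and "bbox" ([left, top, right, bottom] in pixels, round what is visible of it).
The state is a dict: "time_s": time; "joints": joint angles; "qd": joint speeds; "joint_torque": joint torques, N m; "tcp_pos": TCP position; "eef_rot": TCP orientation; "contact_force": force on the tool from outside, world axes, zero at the start; "moment": the same for the moment, N m; "gripper_width": finger opening in m; "gripper_force": force on a finger pad.
Only numpy, scipy, OpenCV 4.12 (cv2) and the standard library are available. Lean on these libraries where they do the work, as an engineer would, in place of code of your own. Each camera call takes 0.05 s, during which the arm holds its last target. There are 200 camera calls.

TASK

The gem-cutting machine is unplugged for a disc change. First slide the speed control's grip along its track until its white line is level with the green stop marks, leaving the disc where it sits; then take the silver grinding disc by its black knob and lift it straight up until its underside is at least 5 cm above the rim of the red bowl. Hold it there still and level over the middle of the bowl for three seconds and finish while still holding it up, with the slider still at stop and the other things on the bench left where they are; never let the disc tip.

Things in the scene. Friction and masses are not known exactly. Their poses are not given: they have to be found in the camera images.
- lap: Silver grinding disc (lap), 150 mm diameter, 10 mm thick, 0.4 to 0.65 kg, with an upright black knob at its centre, a cylinder of 36 mm diameter, brass dot on top. Origin: centre of the disc's underside, z up; the knob runs from 10 to 42 mm above it. It sits loose on the platen; a 12 mm pin enters a 16 mm hole in its underside by 8 mm. It lifts straight off.
- bowl: Red round splash bowl of the machine, fixed, open at the top: 250 mm across the rim, 75 mm high, wall 6 mm. Origin: centre of its underside on the bench, z up. In its middle a platen carries the disc with its underside 45 mm above the bench; the disc's top face is then at 55 mm, the knob's top at 87 mm, the rim at 75 mm.
- control: Light grey speed control box, fixed to the bench, 80 mm (its x) by 200 mm (its y) and 45 mm high. Origin: centre of its underside, z up. A black track runs along its top, along its y axis; the slider grip rides on it. A red lamp is at its +y end.
- speed_top (a point): Centre of the top of the slider grip: a black block 28 mm across the track (control x) by 20 mm along it (control y), standing 40 mm above the box, top 85 mm above the bench, white line across its middle. It moves only along the track, travel 120 mm, friction about 2 N, and stays where it is left.
- stop_mark (a point): The stop position: the point on the track (on the box's top face, 45 mm above the bench) midway between two green bars, one on each side of the track, each 22 mm long across and 6 mm wide along the track. Its y axis is the box's y axis. The slider is at stop when the grip's centre is beside it.
- speed (a joint): Travel of the slider grip in m: 0 at the -y end of the track, growing towards the box's +y; the stop marks are at 0.080, the far end at 0.120. At the start it reads between 0 and 0.055.
- dop_block: Bystander: wooden block 60 x 130 mm with eight metal gem holders standing in it, 85 mm high in all. Origin: centre of its underside.
- file_cup: Bystander: white cup of 68 mm diameter, 90 mm high, with files standing up to about 175 mm. Origin: centre of its underside.
- screwdriver: Bystander: screwdriver with blue handle, about 200 mm long, lying flat along its x axis.
- copper_lap: Bystander: smaller copper disc without knob, 100 mm diameter, 6 mm thick, lying flat. Origin: centre of its underside.
- knife: Bystander: red utility knife, 170 x 22 x 13 mm, lying flat along its x axis just beyond the control box. Origin: centre of the handle's underside.
- loupe: Bystander: dark steel loupe with a glass top, a cylinder of 32 mm diameter, 26 mm high, standing between the robot and the control box. Origin: centre of its underside.
- jar: Bystander: small closed glass jar, 56 mm diameter, 70 mm high. Origin: centre of its underside.
Things that resemble listed ones, but are neither listed nor needed, are in the scene too. What is shaped like the lap but orange or purple is not meant.

How it is judged:
By the outcome, as a careful person would: the job done as asked, in the order asked, and still so for the second after the job is handed in, while the arm keeps its last pose, push and grip.
It also fails if it takes over 58 s, if anything falls off the work surface, if the arm or the gripper's body presses on something with over 40 N, if the wrist force passes 120 N, or if a joint passes its speed limit or range.

## Working session

There is one attempt and no reset: what is moved stays moved. The work goes in short steps, Python scripts to look and compute and a shell command to move; the robot and the scene stay as the last step left them, time stands still between calls to the robot, and variables do not carry over. Pictures are saved under pics/ and viewed, at most 10 in all, crops included, and the job is handed in when it is done.

```bash
mkdir -p pics; ls
cat > h.py <<'E'
import numpy as np, cv2
from plant import r, capture, close_job, search_frame, outline_of
def save(p,n): cv2.imwrite('pics/'+n+'.png', p['frame'][:,:,::-1])
def on_plane(p,u,v,z):
    K=p['K'];d=np.array([(u-K[0][2])/K[0][0],(v-K[1][2])/K[1][1]])
    s=d.copy()
    for _ in range(20): s=d/(1+p['k1']*(s@s))
    ray=np.array(p['rotation'])@np.array([s[0],s[1],1.]);o=np.array(p['origin'])
    return o+ray*(z-o[2])/ray[2]
def proj(p,X):
    c=np.array(p['rotation']).T@(np.array(X)-p['origin']);s=c[:2]/c[2];s=s*(1+p['k1']*(s@s))
    return np.array(p['K'])[:2,:2]@s+np.array(p['K'])[:2,2]
E
python3 - <<'E'
from h import *
for n in ('top','side'):
    p=capture(n);save(p,n+'0');print(n,np.round(p['origin'],3),np.round(p['rotation'],2).tolist())
    for t in ('lap','bowl','control','speed_top','dop_block','file_cup','loupe','jar','knife','screwdriver','copper_lap'):
        for d in search_frame(p,t)[:3]:
            b=d['bbox'];print(t,round(d['conf'],2),np.round(b),np.round(on_plane(p,(b[0]+b[2])/2,(b[1]+b[3])/2,.085 if t in('lap','speed_top') else .05),3))
print(r.get_state())
E
```

```text
pics
top [0.349 0.005 1.312] [-172.05, 0.02, -88.48]Traceback (most recent call last):
  File "<stdin>", line 6, in <module>
  File "h.py", line 9, in on_plane
    return o+ray*(z-o[2])/ray[2]
                          ~~~^^^
IndexError: invalid index to scalar variable.
```

Rotation is roll/pitch/yaw.

```bash
sed -i "s/np.array(p\['rotation'\])/Rm(p)/" h.py
cat >> h.py <<'E'
from scipy.spatial.transform import Rotation as Ro
def Rm(p): return Ro.from_euler('xyz',p['rotation'],degrees=True).as_matrix()
E
python3 - <<'E'
from h import *
for n in ('top','side'):
    p=capture(n);save(p,n+'0');print(n,np.round(p['origin'],3),p['rotation'])
    for t in ('lap','bowl','control','speed_top','dop_block','file_cup','loupe','jar','knife','screwdriver','copper_lap'):
        for d in search_frame(p,t)[:3]:
            b=d['bbox'];print(t,round(d['conf'],2),np.round(b),np.round(on_plane(p,(b[0]+b[2])/2,(b[1]+b[3])/2,.085 if t in('lap','speed_top') else .05),3))
print(r.get_state())
E
```

```text
top [0.349 0.005 1.312] [-1.72052468e+02  2.10237742e-02 -8.84758479e+01]
lap 0.95 [251. 269. 312. 330.] [0.37  0.085 0.085]
lap 0.94 [348. 207. 409. 268.] [ 0.529 -0.15   0.085]
lap 0.8 [180. 285. 244. 342.] [0.333 0.251 0.085]
bowl 0.87 [331. 187. 431. 288.] [ 0.534 -0.161  0.05 ]
control 0.92 [212. 212. 297. 258.] [0.532 0.161 0.05 ]
control 0.25 [493. 232. 538. 259.] [ 0.522 -0.502  0.05 ]
speed_top 0.5 [254. 231. 266. 237.] [0.529 0.143 0.085]
dop_block 0.76 [119. 216. 172. 240.] [0.542 0.439 0.05 ]
file_cup 0.63 [494. 232. 539. 262.] [ 0.518 -0.505  0.05 ]
loupe 0.38 [232. 192. 300. 204.] [0.627 0.135 0.05 ]
jar 0.63 [394. 145. 418. 170.] [ 0.746 -0.223  0.05 ]
jar 0.2 [124. 213. 173. 242.] [0.544 0.431 0.05 ]
knife 0.83 [235. 191. 299. 206.] [0.628 0.132 0.05 ]
knife 0.16 [211. 214. 298. 256.] [0.531 0.162 0.05 ]
screwdriver 0.68 [203. 154. 267. 166.] [0.727 0.22  0.05 ]
copper_lap 0.82 [314. 134. 355. 169.] [ 0.756 -0.038  0.05 ]
copper_lap 0.26 [212. 210. 298. 256.] [0.536 0.161 0.05 ]
side [0.256 0.618 0.943] [-141.7210523     0.87019211 -157.37502622]
lap 0.93 [431. 150. 4
[... 742 characters left out ...]
.009  0.05 ]
{'time_s': 1.3, 'joints': array([ 8.46892497e+01,  2.05482781e+01,  6.81444603e-01, -4.33779579e-04,
       -7.01383104e+01, -1.65072503e+01]), 'qd': array([-0.02093654,  0.04252601, -0.02701318, -0.06991522, -0.04197627,
        0.06225908]), 'joint_torque': array([ 3.92177810e-06, -5.82381105e+01,  2.93286216e+01,  7.00219676e+00,
        1.22636883e-02, -3.01713999e-05]), 'tcp_pos': array([0.25087072, 0.62660193, 0.2062343 ]), 'eef_rot': array([ 1.79994952e+02, -1.07042567e-03, -2.18181480e+01]), 'contact_force': array([ 0.89994297,  0.01604089, -0.7525366 ]), 'moment': array([-0.04198883, -0.08894383,  0.02609967]), 'gripper_force': 0.0, 'gripper_width': 0.08766370922284115}
```

View pics/top0.png

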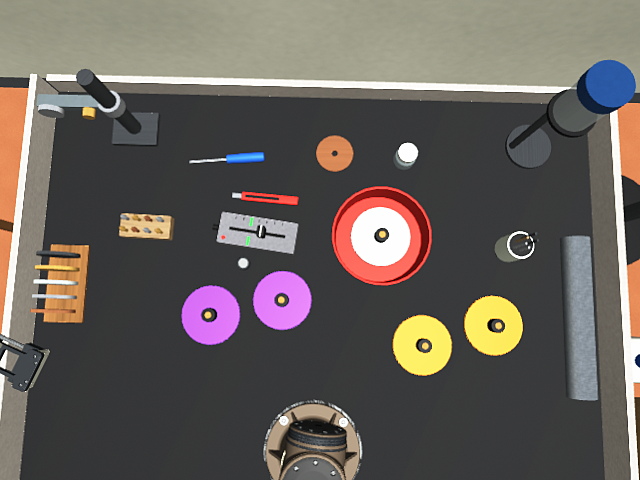

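View pics/side0.png

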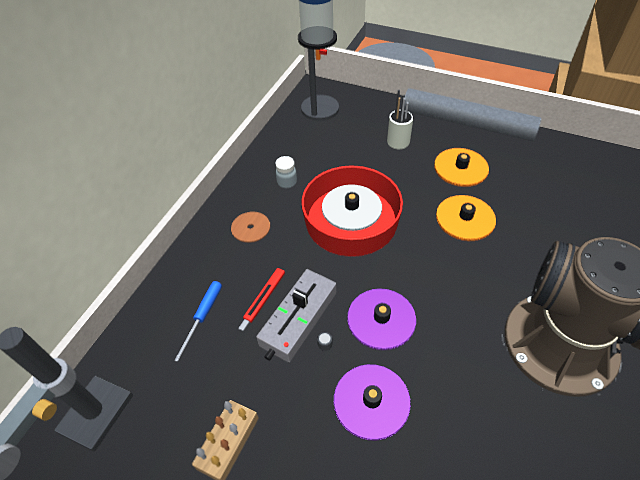

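Lap-shaped candidates (top): silver in the bowl (381,236), purple (209,315) and (282,300), yellow/orange (422,345) and (493,325). Only the silver one, sitting in the red bowl, fits. The grip is at (261,231), the green bars at about (250,219) and (248,240), and the red lamp (the +y end) on the left at (222,237). I'll measure these and confirm in a crop.

```bash
cat > m.py <<'E'
from h import *
def blobs(p,m,box,amin=3):
    l,t,rr,b=box;mm=np.zeros(m.shape,np.uint8);mm[t:b,l:rr]=m[t:b,l:rr]
    n,_,s,c=cv2.connectedComponentsWithStats(mm,connectivity=8)
    return [(c[i],s[i][4]) for i in range(1,n) if s[i][4]>=amin]
def meas(p,lapbox,cbox):
    hsv=cv2.cvtColor(p['frame'],cv2.COLOR_RGB2HSV);H,S,V=[hsv[:,:,i].astype(int) for i in range(3)]
    print('green',[(np.round(c,1),a,np.round(on_plane(p,*c,.045),4)) for c,a in blobs(p,(H>40)&(H<80)&(S>110)&(V>90),cbox)])
    print('lamp',[(np.round(c,1),a,np.round(on_plane(p,*c,.047),4)) for c,a in blobs(p,((H<8)|(H>172))&(S>120)&(V>90),cbox)])
    print('brass',[(np.round(c,1),a,np.round(on_plane(p,*c,.087),4)) for c,a in blobs(p,(H>12)&(H<30)&(S>90)&(V>70),lapbox)])
    for t,z in (('speed_top',.085),('lap',.055),('bowl',.075),('control',.045)):
        for d in outline_of(p,t)[:3]:
            ys,xs=np.nonzero(d['region']);print(t,round(d['conf'],2),np.round(d['bbox']),len(xs),np.round(on_plane(p,xs.mean(),ys.mean(),z),4))
E
python3 - <<'E'
from m import *
p=capture('top');meas(p,(350,210,410,265),(205,205,305,262))
a=cv2.resize(p['frame'][200:265,205:305],(800,520),interpolation=cv2.INTER_CUBIC)
q=capture('side');meas(q,(325,180,385,235),(250,262,340,365))
b=cv2.resize(q['frame'][160:370,250:410],(610,800),interpolation=cv2.INTER_CUBIC)
b=cv2.resize(b,(396,520))
a=cv2.resize(a,(400,260)); c=cv2.resize(p['frame'][180:292,325:437],(260,260),interpolation=cv2.INTER_CUBIC);z=np.zeros((520,400,3),np.uint8);z[:260]=a;z[260:,:260]=c
cv2.imwrite('pics/c1.png',np.hstack([z,b])[:,:,::-1])
E
```

```text
green [(array([250.7, 221.2]), np.int32(21), array([0.5676, 0.1727, 0.045 ])), (array([247.3, 240.2]), np.int32(23), array([0.5183, 0.1792, 0.045 ]))]
lamp [(array([222.5, 236.6]), np.int32(11), array([0.5256, 0.2424, 0.047 ]))]
brass [(array([382.1, 233.8]), np.int32(42), array([ 0.5375, -0.1582,  0.087 ]))]
speed_top 0.68 [255. 229. 265. 237.] 97 [0.5344 0.1428 0.085 ]
lap 0.87 [181. 285. 241. 344.] 2664 [0.3292 0.2613 0.055 ]
lap 0.8 [391. 316. 455. 375.] 2818 [ 0.2704 -0.2616  0.055 ]
lap 0.64 [254. 269. 311. 330.] 2687 [0.3694 0.0862 0.055 ]
bowl 0.61 [332. 187. 431. 288.] 4882 [ 0.5352 -0.159   0.075 ]
bowl 0.36 [206. 154. 265. 163.] 336 [0.7251 0.1915 0.075 ]
control 0.8 [211. 213. 299. 258.] 2647 [0.5353 0.1554 0.045 ]
control 0.63 [496. 233. 536. 263.] 873 [ 0.5201 -0.5011  0.045 ]
green [(array([282.2, 309.5]), np.int32(31), array([0.5698, 0.1707, 0.045 ])), (array([302., 320.]), np.int32(31), array([0.5198, 0.1778, 0.045 ]))]
lamp [(array([266.5, 291.3]), np.int32(481), array([0.6216, 0.1431, 0.047 ])), (array([285.8, 344. ]), np.int32(19), array([0.5266, 0.2416, 0.047 ]))]
brass [(array([351.7, 196.1]), np.int32(34), array([ 0.5386, -0.1599,  0.087 ]))]
speed_top 0.65 [291. 290. 311. 306.] 236 [0.5345 0.1518 0.085 ]
speed_top 0.22 [386.  92. 413. 149.] 972 [ 0.5129 -0.4678  0.085 ]
lap 0.79 [342. 291. 417. 350.] 3313 [0.3652 0.1178 0.055 ]
lap 0.77 [318. 183. 381. 228.] 2231 [ 0.5364 -0.1547  0.055 ]
lap 0.76 [334. 365. 410. 442.] 4658 [0.3242 0.2914 0.055 ]
bowl 0.8 [301. 168. 403. 254.] 5030 [ 0.5259 -0.1249  0.075 ]
control 0.66 [256. 269. 333. 361.] 3693 [0.5358 0.1733 0.045 ]
control 0.35 [238. 270. 285. 330.] 687 [0.6251 0.1628 0.045 ]
```

View pics/c1.png

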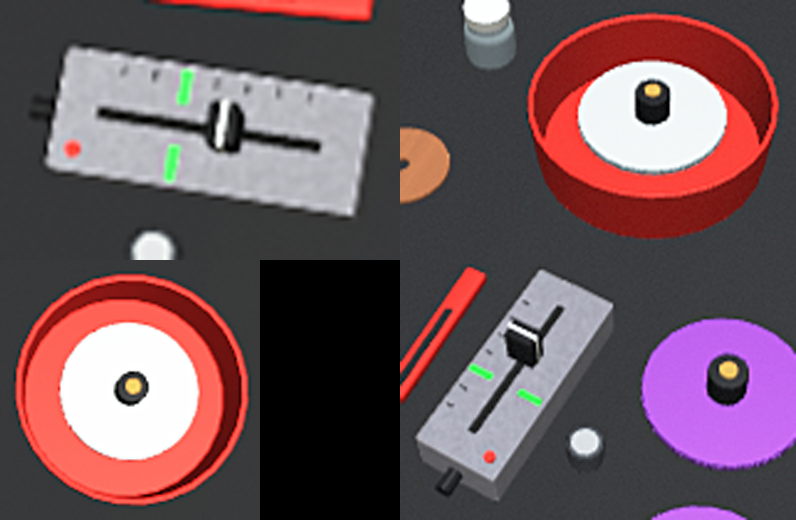

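The crop confirms the silver disc with the black knob and brass dot in the red bowl, at top (382,234), and the grip on the robot-right side of the green bars. Stop mark is about (0.544,0.175) and the grip about (0.540,0.143); box yaw about -7.8°. Moving above the grip.

```bash
python3 -m creep '[[87,0.48,-0.8,0,0,0,2],[87,0.48,-0.8,0,0,0,2],[87,0.48,-0.8,0,0,0,2],[87,0.48,-0.8,0,0,0,2],[87,0.48,-0.8,0,0,0,2],[87,0.48,-0.8,0,0,0,2],[87,0.48,-0.8,0,0,0,2],[87,0.48,-0.8,0,0,0,0]]'
python3 -m creep '[[87,0.48,-0.8,0,0,0,0],[87,0.48,-0.8,0,0,0,0],[87,0.48,-0.8,0,0,0,0],[87,0.48,-0.8,0,0,0,0],[87,0.48,-0.8,0,0,0,0],[87,0.48,-0.8,0,0,0,0],[87,0.48,-0.8,0,0,0,0],[87,0.48,-0.8,0,0,0,0]]'
cat > w.py <<'E'
from m import *
def line(p,c,R,z=.085):  # white line on grip top, near pixel c
    f=p['frame'].astype(int);l,t,rr,b=c[0]-R,c[1]-R,c[0]+R,c[1]+R
    m=(f.min(2)>205)
    return [(np.round(x,1),a,np.round(on_plane(p,*x,z),4)) for x,a in blobs(p,m,(l,t,rr,b),2)]
E
python3 - <<'E'
from w import *
p=capture('top');print(line(p,(261,231),9),p['frame'][226:236,254:270].min(2))
p=capture('side');print(line(p,(302,295),14))
s=r.get_state();print(s['time_s'],s['tcp_pos'],s['eef_rot'])
E
```

```text
time_s: 2.47
tcp_pos: [0.3473, 0.4656, 0.2064]
eef_rot: [-180.0, -0.0, -7.7]
contact_force: [-0.1, 1.2, 0.2]
gripper_width: 0.087
gripper_force: 0.0
time_s: 3.13
tcp_pos: [0.4433, 0.3056, 0.2065]
eef_rot: [-180.0, -0.0, -7.8]
contact_force: [-0.5, 0.6, -0.3]
gripper_width: 0.0871
gripper_force: 0.0
[(array([260., 230.]), np.int32(23), array([0.5393, 0.1435, 0.085 ]))] [[178 184 196 101  12   0 253 255 139  22  70 177 191 187 192 193]
 [182 188 180  85  18   7 255 244  90  35  10 125 188 198 199 192]
 [189 196 163  68  21  56 255 239  53  43  19  37 181 205 195 188]
 [198 213 162  63  21  91 255 228  42  44  18   0 152 195 192 186]
 [140 165 106  41  22 140 255 203  46  47  16   0 149 189 188 186]
 [ 14  38  23  31  23 227 255 173  52  45  13  14 161 195 193 196]
 [ 13  21  20  37  23 255 255 135  57  43  12  22  95 134 148 155]
 [116  75  36  39  24 255 226  78  59  40  12   8  18  14  34  39]
 [189 168  79  28  64 255 243  72  61  33   7  33  26  13  14  15]
 [196 206 117  15  77 255 215  39  53  24   0  94 137 116 107  83]]
[(array([308.9, 307.2]), np.int32(13), array([0.5074, 0.1648, 0.085 ]))]
3.2333 [0.44386215 0.30434676 0.2064917 ] [ 1.79994196e+02 -9.35126138e-03 -7.95336818e+00]
```

```bash
python3 -m creep '[[87,0.48,-0.8,0,0,0,0],[87,0.48,-0.8,0,0,0,0],[87,0.48,-0.8,0,0,0,0],[87,0.48,-0.8,0,0,0,0],[87,0.48,-0.8,0,0,0,0],[87,0.48,-0.8,0,0,0,0],[87,0.48,-0.8,0,0,0,0],[87,0.48,-0.8,0,0,0,0]]'
python3 -m creep '[[60,0,0,-0.8,0,0,0],[60,0,0,-0.8,0,0,0],[60,0,0,-0.8,0,0,0],[60,0,0,0,0,0,0]]'
python3 - <<'E'
from w import *
s=r.get_state();print(s['time_s'],s['tcp_pos'],s['eef_rot'])
p=capture('wrist');save(p,'w1')
E
```

```text
time_s: 3.9
tcp_pos: [0.5394, 0.146, 0.2064]
eef_rot: [-180.0, -0.0, -7.8]
contact_force: [0.1, -0.2, -0.2]
gripper_width: 0.087
gripper_force: 0.0
time_s: 4.23
tcp_pos: [0.5366, 0.1457, 0.1425]
eef_rot: [179.8, 0.3, -7.9]
contact_force: [-0.3, -0.7, -0.7]
gripper_width: 0.0659
gripper_force: 0.0
4.2333 [0.53662502 0.14571964 0.14252292] [179.82311635   0.2938806   -7.87790243]
```

View pics/w1.png

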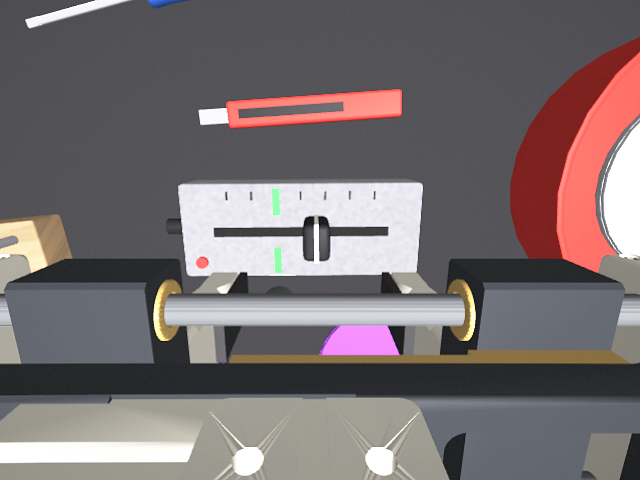

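The wrist view shows the grip at (316,238), midway between the fingers and square to them, with green bars at (276,200) and (278,260). Descending and closing.

```bash
python3 -m creep '[[60,0,0,-0.7,0,0,0],[60,0,0,-0.7,0,0,0],[60,0,0,-0.7,0,0,0],[60,0,0,-0.6,0,0,0],[60,0,0,-0.5,0,0,0],[60,0,0,0,0,0,0],[60,0,0,0,0,0,0]]'
python3 -c "
from h import *
p=capture('top');p=capture('top');print(r.get_state()['tcp_pos'])"
```

```text
time_s: 4.87
tcp_pos: [0.5394, 0.1471, 0.0672]
eef_rot: [180.0, -0.0, -7.8]
contact_force: [0.4, -0.4, -0.3]
gripper_width: 0.0602
gripper_force: 0.0
[0.53993675 0.14736302 0.06791633]
```

```bash
python3 -m creep '[[60,0,-0.15,-0.4,0,0,0],[40,0,0,0,0,0,0],[10,0,0,0,0,0,0],[10,0,0,0,0,0,0],[10,0,0,0,0,0,0],[10,0,0,0,0,0,0],[10,0,0,0,0,0,0],[10,0,0,0,0,0,0]]' 15
python3 -c "
from w import *
s=r.get_state();print(s['time_s'],s['tcp_pos'],s['gripper_width'],s['contact_force'])
p=capture('wrist');meas(p,(0,0,1,1),(180,170,420,280));print(line(p,(316,238),30))"
```

```text
time_s: 5.63
tcp_pos: [0.539, 0.1431, 0.0564]
eef_rot: [-180.0, -0.0, -7.8]
contact_force: [-0.1, 0.4, 0.5]
gripper_width: 0.0201
gripper_force: 15.0
5.6333 [0.53903304 0.14305955 0.0564064 ] 0.02009708378334249 [-0.10656427  0.36647757  0.48914187]
green [(array([260., 227.]), np.int32(11), array([0.5682, 0.1694, 0.045 ])), (array([252. , 243.5]), np.int32(4), array([0.5591, 0.1757, 0.045 ]))]
lamp []
brass []
speed_top 0.81 [295. 249. 333. 293.] 1702 [0.551  0.1403 0.085 ]
lap 0.82 [489. 432. 503. 468.] 212 [0.4049 0.0418 0.055 ]
lap 0.36 [576.  78. 639. 288.] 8653 [ 0.5642 -0.0193  0.055 ]
bowl 0.98 [576.  79. 637. 289.] 8446 [ 0.5687 -0.0027  0.075 ]
control 0.7 [108. 195. 468. 328.] 25291 [0.5635 0.1529 0.045 ]
control 0.52 [292. 247. 333. 296.] 1791 [0.5368 0.1422 0.045 ]
[(array([315.9, 231.5]), np.int32(2690), array([0.5702, 0.137 , 0.085 ]))]
```

```bash
python3 -m creep '[[10,0.03,0.22,0,0,0,0],[10,0.03,0.22,0,0,0,0],[10,0.03,0.22,0,0,0,0],[10,0.03,0.22,0,0,0,0],[10,0.03,0.22,0,0,0,0],[10,0.03,0.18,0,0,0,0],[10,0,0,0,0,0,0],[10,0,0,0,0,0,0]]'
python3 -m creep '[[40,0,0,0,0,0,0],[60,0,0,0,0,0,0],[60,0,0,0,0,0,0],[60,0,0,0,0,0,0],[60,0,0,0.5,0,0,0],[60,0,0,0.8,0,0,0],[60,0,0,0.9,0,0,0],[60,0,0,0.9,0,0,0]]'
python3 - <<'E'
from w import *
s=r.get_state();print(s['time_s'],s['tcp_pos'])
p=capture('wrist');meas(p,(0,0,1,1),(170,170,420,300))
cv2.imwrite('pics/w2.png',cv2.resize(p['frame'][160:320,150:450],(750,400),interpolation=cv2.INTER_CUBIC)[:,:,::-1])
E
```

```text
time_s: 6.55
tcp_pos: [0.5435, 0.1762, 0.0564]
eef_rot: [-179.9, -0.0, -7.8]
contact_force: [-2.6, 2.8, 4.2]
gripper_width: 0.0197
gripper_force: 15.0
time_s: 7.22
tcp_pos: [0.5431, 0.1745, 0.1342]
eef_rot: [180.0, 0.0, -7.8]
contact_force: [0.8, 0.7, -1.1]
gripper_width: 0.0595
gripper_force: 0.0
7.2167 [0.54310161 0.17448271 0.13420572]
green []
lamp [(array([234.9, 268. ]), np.int32(96), array([0.5265, 0.2417, 0.047 ]))]
brass []
speed_top 0.88 [298. 222. 327. 268.] 1285 [0.547  0.1744 0.085 ]
lap 0.98 [350. 326. 392. 356.] 800 [0.4465 0.1374 0.055 ]
bowl 0.9 [546.  59. 640. 280.] 14428 [ 0.5647 -0.0279  0.075 ]
control 0.58 [197. 182. 466. 284.] 23149 [0.5467 0.1567 0.045 ]
```

View pics/w2.png

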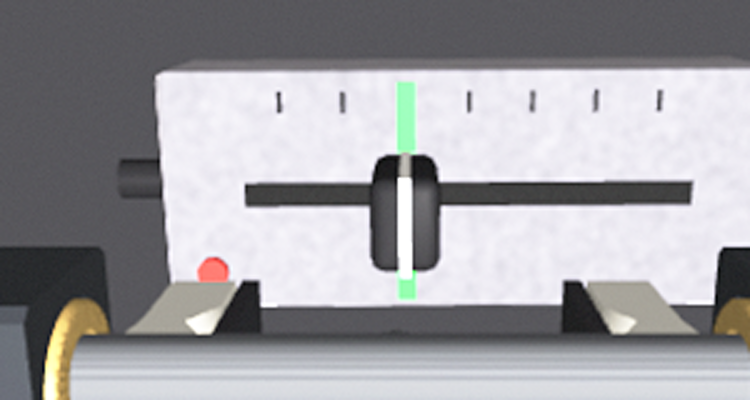

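The picture shows the white line at column 405, in line with both green bars (405 and 407), so the slider is at stop. Now to the disc knob.

```bash
python3 -m creep '[[70,0,-0.4,0.7,0,0,0],[70,0,-0.9,0.3,0,0,0],[70,0,-0.9,0,0,0,0],[70,0,-0.9,0,0,0,0],[80,0,-0.9,0,0,0,0],[80,0,-0.9,0,0,0,0],[80,0,-0.9,0,0,0,0],[80,0,-0.9,0,0,0,0]]'
python3 -m creep '[[80,0,-0.9,0,0,0,0],[80,0,-0.9,0,0,0,0],[80,0,-0.9,0,0,0,0],[80,0,-0.9,0,0,0,0],[80,0,-0.9,0,0,0,0],[80,-0.1,-0.9,0,0,0,0],[80,-0.1,-0.9,0,0,0,0],[80,0,0,0,0,0,0]]'
python3 - <<'E'
from w import *
s=r.get_state();print(s['time_s'],s['tcp_pos'])
p=capture('wrist');save(p,'w3')
hsv=cv2.cvtColor(p['frame'],cv2.COLOR_RGB2HSV);H,S,V=[hsv[:,:,i].astype(int) for i in range(3)]
print('brass',[(np.round(c,1),a,np.round(on_plane(p,*c,.087),4)) for c,a in blobs(p,(H>12)&(H<30)&(S>90)&(V>70),(0,100,640,330),20)])
E
```

```text
time_s: 8.13
tcp_pos: [0.5425, 0.0061, 0.1575]
eef_rot: [180.0, 0.1, -7.8]
contact_force: [0.5, -0.2, 0.0]
gripper_width: 0.0803
gripper_force: 0.0
time_s: 8.8
tcp_pos: [0.5369, -0.1529, 0.1572]
eef_rot: [180.0, 0.2, -8.0]
contact_force: [0.9, 0.2, 0.3]
gripper_width: 0.08
gripper_force: 0.0
8.8 [ 0.5369444  -0.15293064  0.1571881 ]
brass [(array([320.2, 241.7]), np.int32(378), array([ 0.5372, -0.1587,  0.087 ])), (array([134.5, 303.8]), np.int32(792), array([ 0.5072, -0.0058,  0.087 ])), (array([498.2, 305.3]), np.int32(451), array([ 0.4657, -0.292 ,  0.087 ]))]
```

View pics/w3.png

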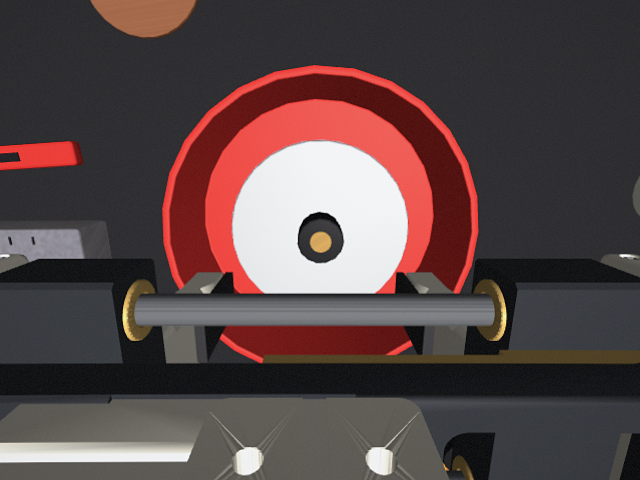

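The wrist view shows the silver disc's brass dot at (320,242), between the fingers. Part descent, then check.

```bash
python3 -m creep '[[80,0,0,-0.6,0,0,0],[80,0,0,-0.7,0,0,0],[80,0,0,-0.6,0,0,0],[80,0,0,-0.4,0,0,0],[80,0,0,0,0,0,0],[80,0,0,0,0,0,0]]'
python3 -c "
from w import *
s=r.get_state();print(s['tcp_pos'],s['eef_rot'])"
```

```text
time_s: 9.35
tcp_pos: [0.5381, -0.1499, 0.1007]
eef_rot: [180.0, 0.1, -7.8]
contact_force: [-0.1, 0.1, 0.9]
gripper_width: 0.0799
gripper_force: 0.0
[ 0.5380882  -0.14986682  0.10073381] [ 1.79971571e+02  9.26595470e-02 -7.78924215e+00]
```

```bash
python3 -m creep '[[80,0,-0.35,-0.3,0,0,0],[80,0,0,-0.5,0,0,0],[80,0,0,-0.5,0,0,0],[80,0,0,-0.3,0,0,0],[80,0,0,0,0,0,0],[80,0,0,0,0,0,0]]'
python3 -m creep '[[60,0,0,0,0,0,0],[45,0,0,0,0,0,0],[40,0,0,0,0,0,0],[36,0,0,0,0,0,0],[30,0,0,0,0,0,0],[25,0,0,0,0,0,0],[25,0,0,0,0,0,0],[25,0,0,0,0,0,0]]' 40
python3 -c "
from w import *
s=r.get_state();print(s['tcp_pos'],s['eef_rot'],s['contact_force'],s['moment'])"
```

```text
time_s: 9.85
tcp_pos: [0.5386, -0.1591, 0.0615]
eef_rot: [180.0, 0.0, -7.8]
contact_force: [0.6, 0.2, 2.1]
gripper_width: 0.0799
gripper_force: 0.0
time_s: 10.52
tcp_pos: [0.5384, -0.1588, 0.0613]
eef_rot: [-180.0, -0.0, -7.8]
contact_force: [-0.9, 0.7, 0.8]
gripper_width: 0.0343
gripper_force: 40.0
[ 0.53841837 -0.15881493  0.06129549] [-1.79993876e+02 -4.57864673e-03 -7.81974545e+00] [-0.88375842  0.72784216  0.8158351 ] [ 0.30103546  0.00318739 -0.01418882]
```

Gripped. Lifting straight up 105 mm, gently.

```bash
python3 -m creep '[[25,0,0,0.05,0,0,0],[25,0,0,0.1,0,0,0],[25,0,0,0.15,0,0,0],[25,0,0,0.2,0,0,0],[25,0,0,0.25,0,0,0],[25,0,0,0.25,0,0,0],[25,0,0,0.25,0,0,0],[25,0,0,0.25,0,0,0]]'
python3 -m creep '[[25,0,0,0.25,0,0,0],[25,0,0,0.3,0,0,0],[25,0,0,0.3,0,0,0],[25,0,0,0.3,0,0,0],[25,0,0,0.3,0,0,0],[25,0,0,0.3,0,0,0],[25,0,0,0.3,0,0,0],[25,0,0,0.3,0,0,0]]'
python3 -m creep '[[25,0,0,0.15,0,0,0],[25,0,0,0.1,0,0,0],[25,0,0,0.05,0,0,0],[25,0,0,0,0,0,0],[25,0,0,0,0,0,0],[25,0,0,0,0,0,0],[25,0,0,0,0,0,0],[25,0,0,0,0,0,0]]'
python3 - <<'E'
from w import *
s=r.get_state();print(s['tcp_pos'],s['eef_rot'],s['contact_force'],s['moment'],s['gripper_width'])
p=capture('side');q=capture('top')
cv2.imwrite('pics/s4.png',np.hstack([cv2.resize(x,(400,400),interpolation=cv2.INTER_CUBIC) for x in (p['frame'][100:360,200:460],q['frame'][130:330,220:420])])[:,:,::-1])
E
```

```text
time_s: 11.18
tcp_pos: [0.5385, -0.1589, 0.0997]
eef_rot: [-180.0, -0.0, -7.8]
contact_force: [-0.0, 0.3, -4.6]
gripper_width: 0.0338
gripper_force: 40.0
time_s: 11.85
tcp_pos: [0.5384, -0.1589, 0.1583]
eef_rot: [-180.0, -0.0, -7.8]
contact_force: [-0.4, 0.5, -4.1]
gripper_width: 0.0339
gripper_force: 40.0
time_s: 12.52
tcp_pos: [0.5382, -0.1589, 0.1647]
eef_rot: [180.0, 0.0, -7.8]
contact_force: [-0.5, -0.2, -3.4]
gripper_width: 0.0343
gripper_force: 40.0
[ 0.53823575 -0.15886533  0.16471742] [ 1.79994034e+02  3.18495992e-02 -7.81481190e+00] [-0.472064   -0.22554771 -3.36690472] [-0.04609079 -0.03233422  0.0094559 ] 0.03425854386354643
```

View pics/s4.png

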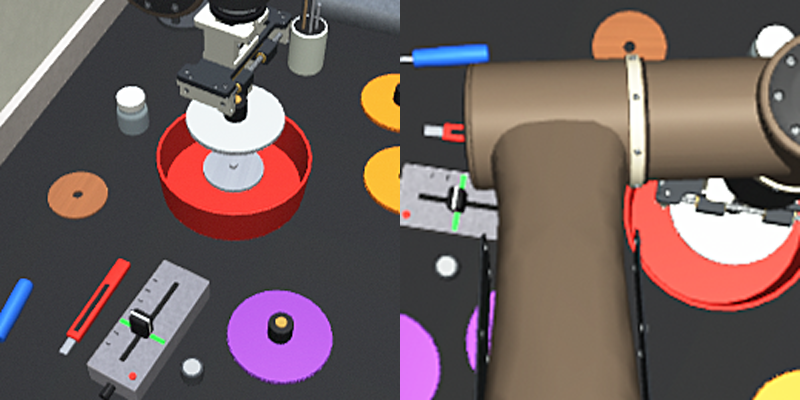

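The side view shows the disc level above the bowl with the platen and pin exposed, the slider still between the green bars, and the bystanders unmoved. Holding for more than three seconds.

```bash
python3 -m creep '[[25,0,0,0,0,0,0],[25,0,0,0,0,0,0],[25,0,0,0,0,0,0],[25,0,0,0,0,0,0],[25,0,0,0,0,0,0],[25,0,0,0,0,0,0],[25,0,0,0,0,0,0],[25,0,0,0,0,0,0]]' >/dev/null
python3 -m creep '[[25,0,0,0,0,0,0],[25,0,0,0,0,0,0],[25,0,0,0,0,0,0],[25,0,0,0,0,0,0],[25,0,0,0,0,0,0],[25,0,0,0,0,0,0],[25,0,0,0,0,0,0],[25,0,0,0,0,0,0]]' >/dev/null
python3 -m creep '[[25,0,0,0,0,0,0],[25,0,0,0,0,0,0],[25,0,0,0,0,0,0],[25,0,0,0,0,0,0],[25,0,0,0,0,0,0],[25,0,0,0,0,0,0],[25,0,0,0,0,0,0],[25,0,0,0,0,0,0]]' >/dev/null
python3 -m creep '[[25,0,0,0,0,0,0],[25,0,0,0,0,0,0],[25,0,0,0,0,0,0],[25,0,0,0,0,0,0],[25,0,0,0,0,0,0],[25,0,0,0,0,0,0],[25,0,0,0,0,0,0],[25,0,0,0,0,0,0]]' >/dev/null
python3 -m creep '[[25,0,0,0,0,0,0],[25,0,0,0,0,0,0],[25,0,0,0,0,0,0],[25,0,0,0,0,0,0],[25,0,0,0,0,0,0],[25,0,0,0,0,0,0],[25,0,0,0,0,0,0],[25,0,0,0,0,0,0]]'
python3 - <<'E'
from w import *
p=capture('side')
cv2.imwrite('pics/s5.png',cv2.resize(p['frame'][130:260,290:420],(560,560),interpolation=cv2.INTER_CUBIC)[:,:,::-1])
E
```

```text
time_s: 15.95
tcp_pos: [0.5384, -0.1589, 0.165]
eef_rot: [180.0, 0.0, -7.8]
contact_force: [0.1, 0.0, -4.3]
gripper_width: 0.0342
gripper_force: 40.0
```

View pics/s5.png

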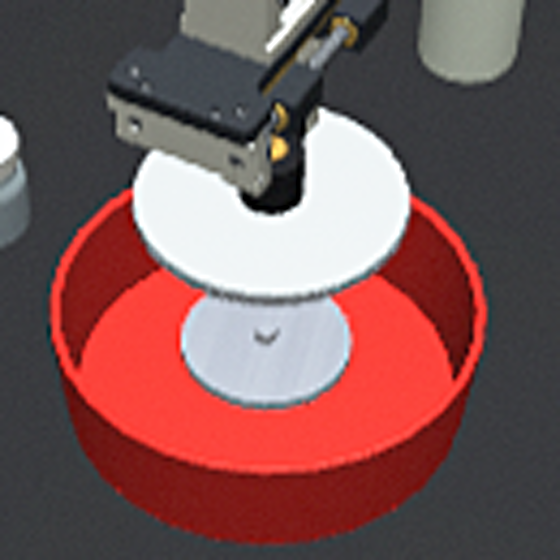

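The disc (centre about (272,205) in the crop) is held level and still above the exposed platen at (265,340). Handing in.

```bash
python3 -c "
from plant import close_job
print(close_job())"
```

```text
the job is handed in; nothing more can be done
None
```

The job is handed in: the slider grip's white line is level with the green stop marks, and the silver disc is held level over the bowl, its underside about 7 cm above the rim, still for over three seconds.

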